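Rock a tight tube block out of the dry-block heater

TASK

The aluminium tube block is stuck tight in the well of the dry-block heater, and a straight pull would only lift the heater with it. Take the block by its knob, rock it side to side (left and right as seen from the key panel) so that it works its way up and frees, keeping the heater standing where it is on the bench, and finish still holding the block, level and just clear: over its well, about 2 cm above the heater's top, touching nothing but the gripper. Leave the other things on the bench alone.

Things in the scene. Friction and masses are not known exactly. Their poses are not given: they have to be found in the camera images.
- heater: white dry-block heater, loose on the bench on rubber feet, 220 mm (x) by 200 mm (y) by 88 mm high, about 3 kg. Origin: centre of its underside, on the bench. x points from its sloped key panel (front) to its back, y to its left, z up. Its open well, 70 mm (x) by 73 mm (y), floor 50 mm above the bench, is centred 35 mm behind (+x of) the origin
- well (a point): centre of the well's mouth, level with the heater's flat top (88 mm above its underside, 38 mm above the well's floor); axes as the heater's. Two sprung steel strips on the left and right walls (+y, -y) press the block's sides from 26 to 4 mm below this level, about 28 N each, giving 1.5 mm; their friction resists some 34 N of straight pull; in them the block can lean some 0.15 rad
- block: aluminium tube block in the well, 66 x 66 x 50 mm, 0.42 kg: eight small holes (3 by 3 without the middle) and in the middle a lifting rod with a knob. Origin: centre of its underside; z up, axes at the start along the heater's. It starts on the well's floor, its top 12 mm above the heater's top, and is free of the strips once raised 34 mm
- knob (a point): middle of the block's black knob: square, 32 x 32 mm and 24 mm high, its sides along the block's, on a 10 mm rod, its middle 92 mm above the block's underside and 42 mm above the block's top
- spare_block: bystander: a second aluminium block of the same size and knob with four large tube holes, standing on the bench beside the heater. Origin: centre of its underside
- tube_rack: bystander: white rack with capped tubes, 110 x 66 mm, 96 mm high over the caps, on the bench beside the heater. Origin: centre of its underside
- spray_bottle: bystander: white bottle 56 mm in diameter, 110 mm high, on the bench just behind the heater. Origin: centre of its underside
- timer: bystander: flat white timer 60 x 65 x 18 mm, on the bench just behind the heater. Origin: centre of its underside
Things that resemble listed ones, but are neither listed nor needed, are in the scene too. What is shaped like the block but purple is not meant.

How it is judged:
On the way, in this order (a step that is already met when the one before it is completed fails the run):
1. the block, still in its well, leans to the left: knob at least 5 mm left of the well's middle (y of knob in the frame of well above 0.005 m and z of block in the frame of well below -0.002 m), for 0.04 s.
2. then, still in its well, it leans to the right: knob at least 5 mm right of the well's middle (y of knob in the frame of well below -0.005 m and z of block in the frame of well below -0.002 m), for 0.04 s.
At the end, for the whole second after the job is handed in: The gripper holds the block by its knob, at rest, its underside 5 to 45 mm above the heater's top, within 30 mm of the well's middle and level within 0.15 rad (8 degrees), no longer touching the heater; the heater stands flat on the bench (z of block in the frame of well between 0.005 and 0.045 m and horizontal distance between block and well below 0.03 m and angle between block's own z axis and vertical below 0.15 rad and contact force between the fingers and block above 1 N and contact force between block and heater below 0.1 N and linear speed of block below 0.03 m/s and height (world z) of heater below 0.004 m and angle between heater's own z axis and vertical below 0.03 rad); the arm keeps its last pose, push and grip.
It fails at once if the heater is lifted or tipped off the bench (origin more than 10 mm up, or tilted more than 0.12 rad) (height (world z) of heater above 0.01 m or angle between heater's own z axis and vertical above 0.12 rad).
It fails at once if the heater is dragged more than 60 mm (distance of heater from where it was at the start of the episode above 0.06 m).
It fails at once if another thing on the bench is shifted more than 40 mm or knocked over (distance of any of spare_block, tube_rack, spray_bottle, timer from where it was at the start of the episode above 0.04 m or angle between any of spare_block, tube_rack, spray_bottle's own z axis and vertical above 0.5 rad).
It also fails if it takes over 42 s, if anything falls off the work surface, if the arm or the gripper's body presses on something with over 40 N, if the wrist force passes 120 N, or if a joint passes its speed limit or range.

ROBOT

A 6-joint arm with a two-finger parallel gripper is mounted at the origin on the work surface. World frame = base frame: x ahead of the robot, y to its left, z up, the work surface at z = 0. Lengths are in m, angles in rad, forces in N, time in s.
With the tool pointing down it reaches from about 0.3 to 0.875 m from the base axis. Payload 6.4 kg.
Tool frame: the origin (TCP) lies midway between the tips of the shut fingers; the grasp point (between the pads) lies ctrl.grip_depth behind it (ctrl.grip_depth is the distance from the TCP to the grasp point, in m); x points along the fingers, y is the direction in which the jaws open and shut, and the axes are right-handed (so a half turn about x gives the same grasp; the last joint's range is limited). The gripper opens to 85 mm and grips with 20 to 120 N. Pads are 22 mm wide; open, the fingers measure 114 mm over their backs; the gripper's body (76 mm by 85 mm) begins 54 mm behind the grasp point. The pads swing forward as they close: fully open they stand 13 mm farther back than shut.
Start: joints at [-1.538, 0.181, 1.607, -0, 1.354, -0.206], TCP at [0.136, -0.559, 0.231] pointing down, gripper open.
Joint ranges: [-2.99, 2.99], [-0.89, 2.07], [0.3, 2.58], [-1.14, 4.28], [0, 2.63], [-3.12, 3.12]. Speed limits (rad/s): [2.57, 2.57, 3.01, 3.14, 3.14, 3.14].

INTERFACE

Orientations are given as a unit quaternion [w, x, y, z].
In Python, from bench import ctrl gives the robot as it stands.
- The arm moves only by the tool carry_out, never from a script. Its argument "motion" is one flat list of numbers, 7 for each row, row after row: the turn, a rotation vector about the tool's x, y, z in degrees, then the shift along the tool's x, y, z in m, then the gripper's target within -1 to 1 (shut at 1, half-way at 0, fully open at -1). A call has 1 to 10 rows; each row shifts and turns the pose as measured when the row begins, along the tool's axes as they then stand; what a row does not reach is not made up. A row lasts 1/10 s, in which the tool goes at most 50 mm and 8.59 degrees, less where a joint would pass 70% of its speed; a pose out of reach is approached as far as the arm can. A call with a gripper value outside its range is refused whole. The fingers move at their own pace and stop on an object; the grip force is fixed at half the most. Time passes only in rows, so rows that do not move let the fingers close. It gives the time, the measured TCP pose, the force and the opening at its end, in the units of the state.
- ctrl.get_obs(): the state, without advancing time (a new reading comes with each control period).
- ctrl.camera(name): name is "side" or "top"; returns the picture (420x560x3 uint8, blue, green, red); there is no depth.
- ctrl.camera_params(name): a dict with "mtx" (3x3 intrinsics, pixels), "pose" (4x4, takes a point from camera to world coordinates). Camera axes: x right, y down, z forward; pixel columns grow to the right and rows downward; lengths in m; the calibration is good to about 2 mm. A picture is of the moment at which its call begins. camera_params takes no time and is no camera call.
- ctrl.hand_in(): hands the job in, once; it reports no verdict.
Trained networks look in the newest picture that a camera, given by its name, has taken for a name from the list of things; names that differ only in an ending like _2 or _b are one class to them, and where a whole thing is asked for, a point or a joint stands for the part that bears it (a point fixed in the world has none). Each returns a list of dicts, best first, with "conf" (0 to 1); they miss things now and then, are a little off and sometimes report something else, mostly with a low value. They report only what shows in the picture. A call takes as long as a camera call. They do not tell look-alikes from the thing itself.
- ctrl.boxes_of(camera, thing): "point" ([x, y, z] in m, in the coordinates of the camera as it stood for that picture, good to about 4 mm: the middle of the surface that is visible of it).
- ctrl.trace(camera, thing): "pixels" (420x560 bool, what is visible of it).
- ctrl.landmark_of(camera, thing): "point" ([x, y, z] in m, in the coordinates of the camera as it stood for that picture, good to about 4 mm: a listed point, or the origin of a listed thing).
The state is a dict: "time_s": time; "q": joint angles; "dq": joint speeds; "joint_efforts": joint torques, N m; "eef_pos": TCP position; "eef_rot": TCP orientation; "wrist_force": force on the tool from outside, world axes, zero at the start; "torque": the same for the moment, N m; "opening": opening from 0.0 (shut) to 1.0 (fully open).
Only numpy, scipy, OpenCV 4.12 (cv2) and the standard library are available. Lean on these libraries where they do the work, as an engineer would, in place of code of your own. Each camera call takes 0.05 s, during which the arm holds its last target. There are 200 camera calls.

## Working session

There is one attempt and no reset: what is moved stays moved. The work goes in short steps, Python scripts to look and compute and a tool call to move; the robot and the scene stay as the last step left them, time stands still between calls to the robot, and variables do not carry over. Pictures are saved under pics/ and viewed, about 8 in all and at most 12, crops included, and the job is handed in when it is done.

Besides the shell and the picture viewer there is one more tool, called after "Request:" as name(argument=value, ...) on one line, values as JSON. carry_out: Moves the arm, as the interface text tells. Its arguments: {"type":"object","properties":{"motion":{"type":"array"}},"required":["motion"]}

```bash
mkdir -p pics; ls; cat > h.py <<'E'
import numpy as np, cv2
from bench import ctrl
from scipy.spatial.transform import Rotation as R
def world(cam,p):
    return (ctrl.camera_params(cam)["pose"]@np.r_[p,1])[:3]
def proj(cam,P):
    c=ctrl.camera_params(cam); p=np.linalg.inv(c["pose"])@np.r_[P,1]; u=c["mtx"]@p[:3]; return u[:2]/u[2]
def ray(cam,uv,z):
    c=ctrl.camera_params(cam); d=c["pose"][:3,:3]@np.linalg.inv(c["mtx"])@np.r_[uv,1]; o=c["pose"][:3,3]
    return o+d*(z-o[2])/d[2]
E
python3 - <<'E'
from h import *
np.set_printoptions(precision=4,suppress=True)
s=ctrl.get_obs(); print(s, ctrl.grip_depth)
a=ctrl.camera("top"); b=ctrl.camera("side")
cv2.imwrite("pics/top1.png",a); cv2.imwrite("pics/side1.png",b)
for c in("top","side"):
    print(c,ctrl.camera_params(c)["pose"])
    for n in("knob","well","heater","block","spare_block","tube_rack","spray_bottle","timer"):
        for r in ctrl.landmark_of(c,n)[:3]:
            w=world(c,r["point"]); print(n,round(r["conf"],2),w,proj(c,w))
E
```

```text
pics
{'time_s': 0.0, 'q': array([-1.5383,  0.1816,  1.608 ,  0.    ,  1.3538, -0.2063]), 'dq': array([ 0.0005,  0.0008,  0.0006, -0.    ,  0.0012, -0.0004]), 'joint_efforts': array([ -0.0001, -44.4873, -35.1339,  -0.0002,   0.0091,   0.    ]), 'eef_pos': array([ 0.136 , -0.5581,  0.2304]), 'eef_rot': array([ 0.0836,  0.7021,  0.0848, -0.702 ]), 'wrist_force': array([0.8489, 0.1217, 0.2982]), 'torque': array([-0.0309,  0.0234,  0.018 ]), 'opening': 0.9975644757699245} 0.0187
top [[-0.0172 -0.982   0.188   0.3407]
 [-0.9997  0.0196  0.0111  0.0482]
 [-0.0146 -0.1878 -0.9821  1.333 ]
 [ 0.      0.      0.      1.    ]]
knob 0.95 [0.456 0.017 0.141] [297.4883 255.1802]
knob 0.73 [ 0.5982 -0.174   0.0937] [377.8487 194.3728]
well 0.82 [0.4622 0.0152 0.0892] [297.6927 254.6556]
heater 0.58 [ 0.4297  0.0241 -0.0013] [293.4777 271.697 ]
block 0.81 [0.4621 0.0164 0.0543] [296.8179 256.1752]
block 0.78 [ 0.5989 -0.175  -0.0018] [371.778 202.005]
block 0.39 [0.4288 0.0214 0.0028] [294.6028 271.9502]
spare_block 0.76 [ 0.5229  0.1872 -0.0032] [226.6852 235.1047]
spare_block 0.64 [ 0.5786 -0.0491
[... 347 characters left out ...]
 [ 0.0029 -0.6276 -0.7786  0.8082]
 [ 0.      0.      0.      1.    ]]
knob 0.81 [0.4687 0.0169 0.1446] [245.7165 217.0334]
knob 0.73 [0.6167 0.0461 0.0008] [310.0465 236.4655]
knob 0.67 [ 0.6066 -0.1742  0.0923] [328.4427 305.5207]
heater 0.75 [0.4335 0.0252 0.0008] [234.7312 252.6953]
block 0.8 [ 0.6026 -0.1761 -0.002 ] [322.6267 326.0634]
block 0.57 [0.4644 0.0138 0.0514] [246.8647 243.3954]
spare_block 0.93 [0.526  0.1859 0.0015] [266.2377 196.2103]
tube_rack 0.59 [ 0.4293 -0.1532 -0.0012] [238.3361 326.4891]
spray_bottle 0.76 [0.6125 0.0514 0.0032] [307.9913 234.3199]
spray_bottle 0.72 [ 0.5279  0.1849 -0.001 ] [267.0267 197.0229]
timer 0.74 [ 0.5796 -0.0517  0.0014] [301.7127 273.859 ]
```

```bash
python3 - <<'E'
from h import *
a=cv2.imread("pics/top1.png"); b=cv2.imread("pics/side1.png")
x=cv2.resize(a[150:310,180:430],None,fx=3,fy=3,interpolation=cv2.INTER_CUBIC)
y=cv2.resize(b[140:360,150:400],None,fx=2.7,fy=2.7,interpolation=cv2.INTER_CUBIC)
cv2.imwrite("pics/top1c.png",x);cv2.imwrite("pics/side1c.png",y)
E
```

```text
(no output)
```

View pics/top1c.png

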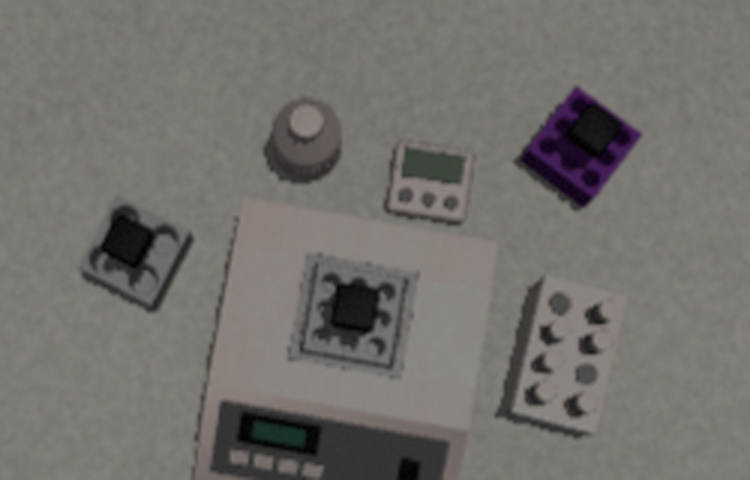

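View pics/side1c.png

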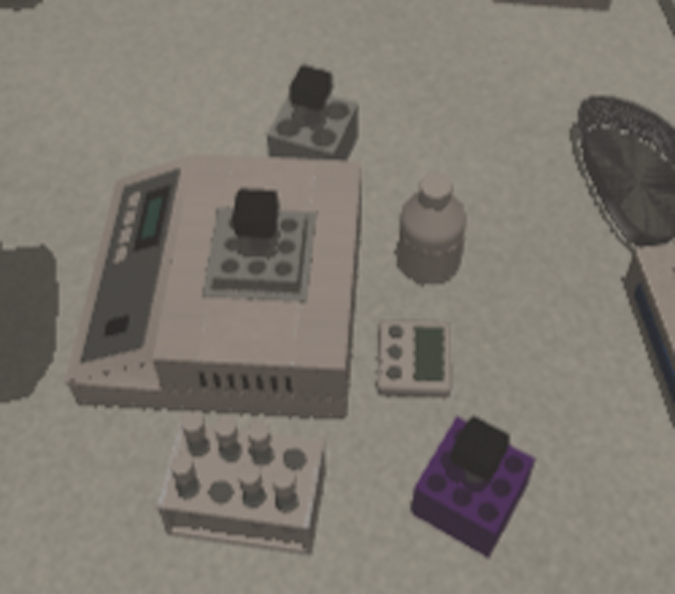

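The top view (3x crop) shows three lookalikes, given here in full-frame pixels:
- The block in the heater's well, grey with eight small holes, knob at (298,252).
- The spare block with four large holes, at (223,230).
- The purple decoy at (378,193).

I choose the one in the heater. The two crops confirm it: grey, 3x3 holes, standing in the well. Next I need its yaw and exact position.

```bash
python3 - <<'E'
from h import *
np.set_printoptions(precision=4,suppress=True)
f=lambda x,y:((x+.5)/3+180-.5,(y+.5)/3+150-.5)
P=lambda x,y,z:ray("top",f(x,y),z)[:2]
ang=lambda v:np.degrees(np.arctan2(v[1],v[0]))
b=P(245,198,.088)-P(497,243,.088); print("back edge len",np.linalg.norm(b),"yaw",ang(b)-90)
l=P(242,200,.088)-P(218,402,.088); print("left edge yaw",ang(l))
W=[P(*p,.088) for p in((308,253),(418,270),(402,378),(292,362))]
print("well c",np.mean(W,0),"yaws",ang(W[0]-W[3]),ang(W[1]-W[2]),ang(W[0]-W[1])-90,ang(W[3]-W[2])-90)
B=[P(*p,.100) for p in((318,262),(407,272),(393,367),(300,352))]
print("block c",np.mean(B,0))
print("knobtop c",P(356,304,.154), "black region:")
a=cv2.imread("pics/top1.png")
for r in ctrl.trace("top","knob")[:2]:
    m=r["pixels"].astype(np.uint8); c=np.argwhere(m).mean(0)[::-1]; print(r["conf"],m.sum(),c,ray("top",c,.150), cv2.minAreaRect(cv2.findNonZero(m)))
for r in ctrl.trace("side","knob")[:2]:
    m=r["pixels"].astype(np.uint8); c=np.argwhere(m).mean(0)[::-1]; print(r["conf"],m.sum(),c,ray("side",c,.146))
for r in ctrl.trace("top","heater")[:1]:
    print(cv2.minAreaRect(cv2.findNonZero(r["pixels"].astype(np.uint8))))
s=ctrl.get_obs(); print(R.from_quat(s["eef_rot"],scalar_first=True).as_matrix())
E
```

```text
back edge len 0.1969707839823933 yaw -11.374577222343973
left edge yaw -7.362187649555483
well c [0.462  0.0145] yaws -9.391401686244347 -10.182044896099214 -9.95208766954157 -9.27795723220774
block c [0.4626 0.0151]
knobtop c [0.4638 0.0153] black region:
0.8 876 [297.5411 254.4646] [0.4567 0.0171 0.15  ] ((297.66400146484375, 254.34799194335938), (29.1583309173584, 30.499969482421875), 10.30484676361084)
0.75 868 [373.6647 198.4528] [ 0.5775 -0.1542  0.15  ] ((373.6400146484375, 198.48001098632812), (28.0, 31.600000381469727), 36.86989974975586)
0.86 1493 [324.3389 318.6363] [ 0.5847 -0.2202  0.146 ]
0.58 1020 [246.3284 230.5892] [ 0.4671 -0.0181  0.146 ]
((294.9339294433594, 269.87982177734375), (88.15503692626953, 97.96432495117188), 9.86580753326416)
[[-0.      0.2366 -0.9716]
 [ 0.     -0.9716 -0.2366]
 [-1.     -0.      0.    ]]
```

Request:
carry_out(motion=[7.8,0,0,0,0,0,-1,7.8,0,0,0,0,0,-1,7.8,0,0,0,0,0,-1,0,0,0,0,-0.044,-0.016,-1,0,0,0,0,-0.044,-0.016,-1,0,0,0,0,-0.044,-0.016,-1,0,0,0,0,-0.044,-0.016,-1,0,0,0,0,-0.044,-0.016,-1,0,0,0,0,-0.044,-0.016,-1,0,0,0,0,-0.044,-0.016,-1])

```text
time_s: 2.05
eef_pos: [0.3055, -0.2726, 0.2303]
eef_rot: [-0.069, 0.704, -0.071, -0.703]
wrist_force: [1.3, -0.8, -0.0]
opening: 1.003
```

```bash
cat > go.py <<'E'
from h import *
import sys
np.set_printoptions(precision=4,suppress=True)
YAW=np.radians(-9.7); K=np.array([.463,.0155,.142]) # knob
H=R.from_euler('z',YAW).as_matrix()
def st():
    s=ctrl.get_obs(); T=R.from_quat(s["eef_rot"],scalar_first=True).as_matrix()
    return s,T,s["eef_pos"]
def report():
    s,T,p=st()
    D=np.c_[[0,0,-1],-H[:,1],-H[:,0]]   # tool straight down, jaws along heater y
    rv=np.degrees(R.from_matrix(T.T@D).as_rotvec())
    g=p-T[:,0]*ctrl.grip_depth
    print("t",round(s["time_s"],2),"turn to go(tool)",rv,"grasp-knob0 in heater axes (mm)",H.T@(g-K)*1e3,"shift to knob(tool)",T.T@(K-g),
      "F(heater axes)",H.T@s["wrist_force"],"M",H.T@s["torque"],"open",round(s["opening"],3))
if __name__=="__main__": report()
E
python3 go.py
```

```text
t 2.05 turn to go(tool) [-1.6372 -0.0896 -0.1447] grasp-knob0 in heater axes (mm) [-106.7667 -310.4602  107.0347] shift to knob(tool) [ 0.1064 -0.3137 -0.0977] F(heater axes) [ 1.4494 -0.5808 -0.004 ] M [-0.02   -0.0355  0.0086] open 1.003
```

Request:
carry_out(motion=[-1.6,0,0,0,-0.044,-0.015,-1,0,0,0,0,-0.044,-0.014,-1,0,0,0,0,-0.044,-0.014,-1,0,0,0,0,-0.044,-0.014,-1,0,0,0,0,-0.044,-0.014,-1,0,0,0,0,-0.044,-0.014,-1,0,0,0,0,-0.044,-0.014,-1,0,0,0,0.0,0,0,-1])

```text
time_s: 2.85
eef_pos: [0.4625, 0.0309, 0.2328]
eef_rot: [-0.056, 0.709, -0.06, -0.701]
wrist_force: [-0.4, -0.6, -0.9]
opening: 1.002
```

```bash
python3 - <<'E'
from go import *
report()
a=ctrl.camera("side"); b=ctrl.camera("top")
x=cv2.resize(a[110:270,180:340],None,fx=3.6,fy=3.6,interpolation=cv2.INTER_CUBIC)
cv2.imwrite("pics/s2.png",x)
for r in ctrl.landmark_of("side","knob")[:3]: print(r["conf"],world("side",r["point"]))
E
```

```text
t 2.85 turn to go(tool) [ 0.3115 -0.6754 -0.2497] grasp-knob0 in heater axes (mm) [ -3.3418  15.1979 109.4789] shift to knob(tool) [ 0.1096  0.0147 -0.002 ] F(heater axes) [-0.3365 -0.6973 -0.9125] M [-0.0494  0.0284  0.0323] open 1.002
0.64 [ 0.6075 -0.176   0.0881]
0.6 [0.467  0.016  0.1448]
```

View pics/s2.png

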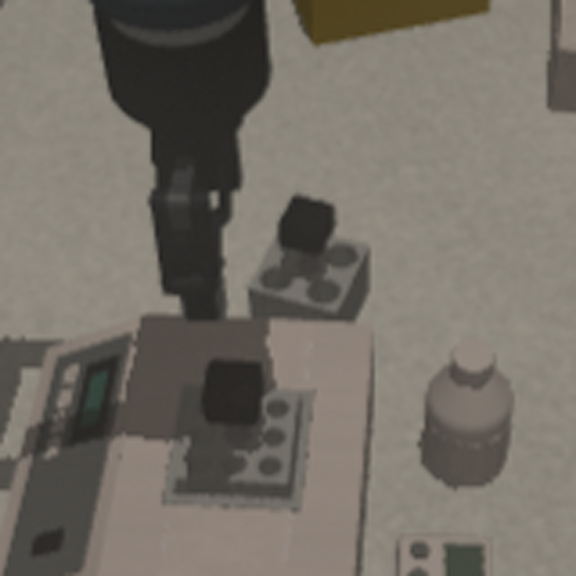

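The side view shows the gripper above the heater, with the knob (crop 233,390) free below it and the spare block and bottle well clear. I'm descending in stages.

Request:
carry_out(motion=[0.3,-0.7,-0.2,0.02,0.014,-0.002,-1,0,0,0,0.03,0,0,-1,0,0,0,0.0,0,0,-1,0,0,0,0.0,0,0,-1])

```text
time_s: 3.4
eef_pos: [0.4603, 0.0058, 0.1833]
eef_rot: [-0.063, 0.704, -0.066, -0.704]
wrist_force: [-0.2, -0.4, 0.3]
opening: 1.005
```

```bash
python3 go.py
```

```text
t 3.4 turn to go(tool) [-0.7452 -0.0416 -0.2573] grasp-knob0 in heater axes (mm) [-1.0253 -9.9126 59.9792] shift to knob(tool) [ 0.0599 -0.0102 -0.0009] F(heater axes) [-0.177  -0.4165  0.2955] M [-0.0034  0.0131  0.0029] open 1.005
```

Request:
carry_out(motion=[-0.7,0,-0.2,0,-0.01,-0.002,-1,0,0,0,0.0,0,0,-1,0,0,0,0.02,0,0,-1,0,0,0,0.02,0,0,-1,0,0,0,0.0,0,0,-1,0,0,0,0.0,0,0,-1])

```text
time_s: 4.0
eef_pos: [0.4691, 0.0144, 0.1499]
eef_rot: [-0.059, 0.709, -0.061, -0.7]
wrist_force: [0.4, 0.2, -0.2]
opening: 1.0
```

```bash
python3 go.py
```

```text
t 4.0 turn to go(tool) [-0.0357 -0.7293 -0.0767] grasp-knob0 in heater axes (mm) [ 5.9679  0.0149 26.6241] shift to knob(tool) [ 0.0265 -0.      0.0063] F(heater axes) [ 0.3418  0.2107 -0.2394] M [-0.0417  0.0204 -0.0352] open 1.0
```

Request:
carry_out(motion=[0,-0.5,0,0.015,0,0.005,-1,0,0,0,0.015,0,0,-1,0,0,0,0.0,0,0,-1,0,0,0,0.0,0,0,-1])

```text
time_s: 4.4
eef_pos: [0.4659, 0.0152, 0.1212]
eef_rot: [-0.059, 0.707, -0.061, -0.702]
wrist_force: [0.3, -0.1, 0.9]
opening: 1.0
```

```bash
python3 - <<'E'
from go import *
report()
a=ctrl.camera("side"); b=ctrl.camera("top")
x=cv2.resize(a[170:270,190:300],None,fx=4,fy=4,interpolation=cv2.INTER_CUBIC)
y=cv2.resize(b[200:300,250:340],None,fx=4,fy=4,interpolation=cv2.INTER_CUBIC)
cv2.imwrite("pics/s3.png",np.hstack([x,y]))
E
```

```text
t 4.4 turn to go(tool) [ 0.0152 -0.4566 -0.096 ] grasp-knob0 in heater axes (mm) [ 2.7086  0.2468 -2.0773] shift to knob(tool) [-0.0021  0.0002  0.0027] F(heater axes) [ 0.3102 -0.0812  0.893 ] M [-0.0054  0.0308 -0.0039] open 1.0
```

View pics/s3.png

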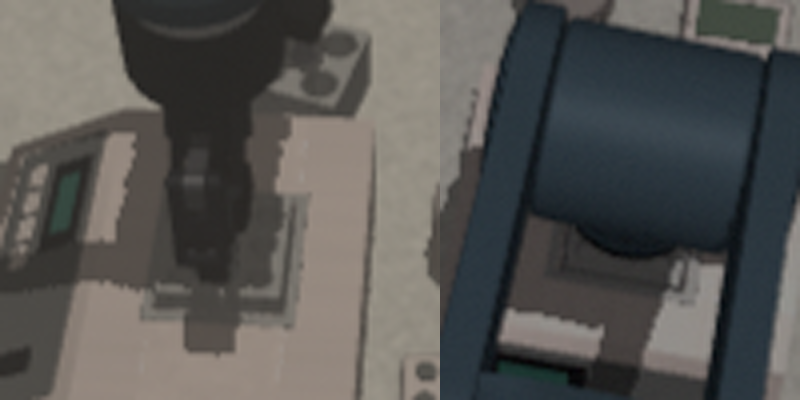

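The fingers straddle the knob: the near finger is at about crop (205,240), in front of the knob, and stands over the block. Closing now.

Request:
carry_out(motion=[0,0,0,0,0,0,0,0,0,0,0,0,0,0.2,0,0,0,0,0,0,1,0,0,0,0,0,0,1,0,0,0,0,0,0,1,0,0,0,0,0,0,1])

```text
time_s: 5.1
eef_pos: [0.4668, 0.0139, 0.1234]
eef_rot: [-0.059, 0.708, -0.062, -0.701]
wrist_force: [0.2, -0.6, -1.0]
opening: 0.364
```

```bash
python3 go.py
```

```text
t 5.1 turn to go(tool) [-0.1165 -0.6124 -0.2001] grasp-knob0 in heater axes (mm) [ 3.7826 -0.9142  0.0681] shift to knob(tool) [ 0.     -0.0009  0.0038] F(heater axes) [ 0.2542 -0.5767 -1.0326] M [ 0.0257 -0.0345 -0.5354] open 0.364
```

Gripped: opening 0.364 is about 31 mm, which matches the 32 mm knob. Now I lean left (+ about tool z), pivoting on the left strip.

Request:
carry_out(motion=[0,0,2,-0.001,-0.0018,0,1,0,0,2,-0.001,-0.0018,0,1,0,0,2,-0.001,-0.0018,0,1])

```text
time_s: 5.4
eef_pos: [0.4678, 0.0186, 0.1258]
eef_rot: [-0.024, 0.704, -0.101, -0.703]
wrist_force: [-2.8, -5.6, 1.6]
opening: 0.365
```

```bash
python3 go.py
```

```text
t 5.4 turn to go(tool) [-0.4649 -0.5898 -6.2122] grasp-knob0 in heater axes (mm) [3.9917 5.8456 2.4041] shift to knob(tool) [0.003  0.0056 0.004 ] F(heater axes) [-1.7693 -5.9867  1.6259] M [ 1.2598  0.2692 -0.1221] open 0.365
```

Request:
carry_out(motion=[0,0,1.5,-0.0006,-0.0025,0,1,0,0,0,0,0,0,1])

```text
time_s: 5.6
eef_pos: [0.4682, 0.0202, 0.1267]
eef_rot: [0.014, -0.702, 0.112, 0.703]
wrist_force: [-2.5, -7.0, -0.9]
opening: 0.367
```

```bash
python3 - <<'E'
from go import *
report()
a=ctrl.camera("side");ctrl.camera("top")
cv2.imwrite("pics/s4.png",cv2.resize(a[150:270,180:340],None,fx=4,fy=4,interpolation=cv2.INTER_CUBIC))
for n in("heater","block","spare_block","tube_rack","timer","spray_bottle"):
  for c in("side","top"):
    for r in ctrl.landmark_of(c,n)[:2]: print(n,c,round(r["conf"],2),world(c,r["point"]))
E
```

```text
t 5.6 turn to go(tool) [-0.4852 -0.5676 -7.9377] grasp-knob0 in heater axes (mm) [4.2131 8.0584 3.2612] shift to knob(tool) [0.0043 0.0076 0.0042] F(heater axes) [-1.3227 -7.3766 -0.9106] M [ 1.0523  0.1935 -0.2723] open 0.367
heater side 0.95 [ 0.4344  0.0248 -0.0017]
heater top 0.68 [0.4295 0.0226 0.0019]
block side 0.85 [0.4675 0.0136 0.0557]
block side 0.79 [ 0.6011 -0.1784 -0.002 ]
block top 0.78 [ 0.5998 -0.1754  0.0014]
block top 0.57 [0.4619 0.0133 0.0582]
spare_block side 0.87 [0.5266 0.1884 0.0012]
spare_block side 0.64 [ 0.4344  0.0244 -0.    ]
spare_block top 0.57 [ 0.522   0.1901 -0.001 ]
tube_rack side 0.87 [ 0.4351 -0.1558 -0.0019]
tube_rack top 0.84 [ 0.4302 -0.1526  0.0002]
tube_rack top 0.62 [ 0.5778 -0.0506  0.0024]
timer top 0.55 [ 0.5754 -0.0501  0.0014]
spray_bottle side 0.69 [0.6127 0.0491 0.0013]
spray_bottle top 0.89 [ 0.609   0.0475 -0.0017]
```

View pics/s4.png

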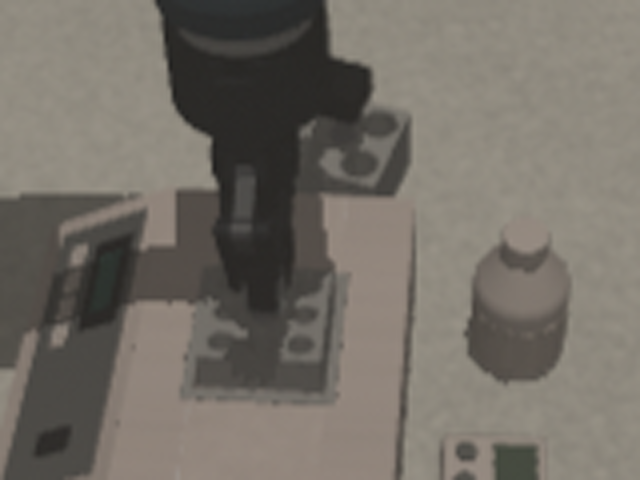

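The block leans left with its right edge raised (crop 320,390), and the heater has not moved. Now I rock right about the right strip.

Request:
carry_out(motion=[0,0,-2,-0.001,0.002,0,1,0,0,-2,-0.001,0.002,0,1,0,0,-2,-0.001,0.002,0,1,0,0,-2,-0.001,0.002,0,1])

```text
time_s: 6.7
eef_pos: [0.4667, 0.0129, 0.1285]
eef_rot: [-0.064, 0.708, -0.06, -0.7]
wrist_force: [1.0, 1.8, -4.7]
opening: 0.365
```

```bash
python3 go.py
```

```text
t 6.7 turn to go(tool) [-0.3658 -0.635   0.4143] grasp-knob0 in heater axes (mm) [ 3.9034 -2.0993  5.1774] shift to knob(tool) [ 0.0051 -0.002   0.004 ] F(heater axes) [ 0.7203  1.9768 -4.6746] M [-0.8635 -0.3216 -0.4033] open 0.365
```

Request:
carry_out(motion=[0,0,-2,-0.001,0.002,0,1,0,0,-2,-0.001,0.002,0,1,0,0,-2,-0.001,0.002,0,1,0,0,-1,-0.001,0.002,0,1,0,0,0,0,0,0,1])

```text
time_s: 7.2
eef_pos: [0.4655, 0.0063, 0.1311]
eef_rot: [-0.11, 0.711, -0.013, -0.694]
wrist_force: [1.5, 5.4, -1.6]
opening: 0.366
```

```bash
python3 go.py
```

```text
t 7.2 turn to go(tool) [-0.3049 -0.7356  7.8839] grasp-knob0 in heater axes (mm) [  3.7679 -11.2466   7.6685] shift to knob(tool) [ 0.0091 -0.0101  0.0039] F(heater axes) [ 0.533   5.557  -1.5511] M [-1.2157 -0.0574 -0.5101] open 0.366
```

Request:
carry_out(motion=[0,0,2,-0.0012,-0.002,0,1,0,0,2,-0.0012,-0.002,0,1,0,0,2,-0.0012,-0.002,0,1,0,0,2,-0.0012,-0.002,0,1,0,0,2,-0.0012,-0.002,0,1,0,0,2,-0.0012,-0.002,0,1,0,0,2,-0.0012,-0.002,0,1])

```text
time_s: 7.9
eef_pos: [0.4672, 0.0204, 0.1361]
eef_rot: [-0.025, 0.704, -0.104, -0.703]
wrist_force: [-1.6, -3.9, -2.7]
opening: 0.364
```

```bash
python3 go.py
```

```text
t 7.9 turn to go(tool) [-0.7638 -0.6206 -6.3482] grasp-knob0 in heater axes (mm) [ 3.1035  7.5594 12.7083] shift to knob(tool) [0.0134 0.0062 0.0032] F(heater axes) [-0.8765 -4.0735 -2.7277] M [ 0.982   0.0101 -0.1006] open 0.364
```

Request:
carry_out(motion=[0,0,-2,-0.0015,0.002,0,1,0,0,-2,-0.0015,0.002,0,1,0,0,-2,-0.0015,0.002,0,1,0,0,-2,-0.0015,0.002,0,1,0,0,-2,-0.0015,0.002,0,1,0,0,-2,-0.0015,0.002,0,1,0,0,-2,-0.0015,0.0015,0,1])

```text
time_s: 8.6
eef_pos: [0.4644, 0.0064, 0.1436]
eef_rot: [-0.107, 0.711, -0.015, -0.694]
wrist_force: [1.8, -0.5, -6.6]
opening: 0.364
```

```bash
python3 go.py
```

```text
t 8.6 turn to go(tool) [-0.2249 -0.7429  7.6116] grasp-knob0 in heater axes (mm) [  2.6528 -11.2564  20.1408] shift to knob(tool) [ 0.0214 -0.0085  0.003 ] F(heater axes) [ 1.8112 -0.207  -6.5652] M [-1.549  -0.2782 -0.4922] open 0.364
```

Request:
carry_out(motion=[0,0,2,-0.0015,-0.002,0,1,0,0,2,-0.0015,-0.002,0,1,0,0,2,-0.0015,-0.002,0,1,0,0,2,-0.0015,-0.002,0,1,0,0,2,-0.0015,-0.002,0,1,0,0,2,-0.0015,-0.002,0,1,0,0,2,-0.0015,-0.0015,0,1])

```text
time_s: 9.3
eef_pos: [0.4664, 0.021, 0.1514]
eef_rot: [-0.026, 0.704, -0.103, -0.702]
wrist_force: [1.3, -0.5, -5.1]
opening: 0.366
```

```bash
python3 go.py
```

```text
t 9.3 turn to go(tool) [-0.8428 -0.6306 -6.2211] grasp-knob0 in heater axes (mm) [ 2.2784  8.0253 27.9712] shift to knob(tool) [0.0287 0.005  0.0025] F(heater axes) [ 1.3699 -0.296  -5.0665] M [ 1.2732 -0.4231 -0.0186] open 0.366
```

Request:
carry_out(motion=[0,0,-2,-0.0015,0.002,0,1,0,0,-2,-0.0015,0.002,0,1,0,0,-2,-0.0015,0.002,0,1,0,0,-2,-0.0015,0.002,0,1,0,0,-2,-0.0015,0.002,0,1])

```text
time_s: 9.8
eef_pos: [0.4645, 0.0121, 0.1569]
eef_rot: [-0.084, 0.71, -0.039, -0.698]
wrist_force: [2.4, 3.1, -4.9]
opening: 0.364
```

```bash
python3 go.py
```

```text
t 9.8 turn to go(tool) [-0.2643 -0.7101  3.7475] grasp-knob0 in heater axes (mm) [ 1.8469 -4.3456 33.5296] shift to knob(tool) [ 0.0337 -0.0021  0.0023] F(heater axes) [ 1.871   3.4555 -4.8772] M [ 0.8862 -0.4474 -0.1268] open 0.364
```

Request:
carry_out(motion=[0,0,2,-0.002,-0.001,0,1,0,0,1.7,-0.002,-0.001,0,1,0,0,0,-0.003,0,0,1,0,0,0,0,0,0,1])

```text
time_s: 10.2
eef_pos: [0.4639, 0.0156, 0.1617]
eef_rot: [-0.064, 0.708, -0.06, -0.701]
wrist_force: [0.1, 0.5, -4.0]
opening: 0.365
```

```bash
python3 - <<'E'
from go import *
report()
a=ctrl.camera("side")
cv2.imwrite("pics/s5.png",cv2.resize(a[140:270,180:340],None,fx=4,fy=4,interpolation=cv2.INTER_CUBIC))
for n in("heater","block"):
    for r in ctrl.landmark_of("side",n)[:2]: print(n,round(r["conf"],2),world("side",r["point"]))
E
```

```text
t 10.2 turn to go(tool) [-0.398  -0.5638  0.3721] grasp-knob0 in heater axes (mm) [ 0.719   0.1661 38.4398] shift to knob(tool) [0.0384 0.0004 0.0011] F(heater axes) [-0.0324  0.5417 -4.0431] M [-0.0027  0.0224 -0.0251] open 0.365
heater 0.91 [ 0.4331  0.0261 -0.0026]
heater 0.57 [0.4634 0.0162 0.0912]
block 0.98 [0.4634 0.0168 0.0914]
block 0.9 [ 0.6047 -0.1787 -0.0023]
```

View pics/s5.png

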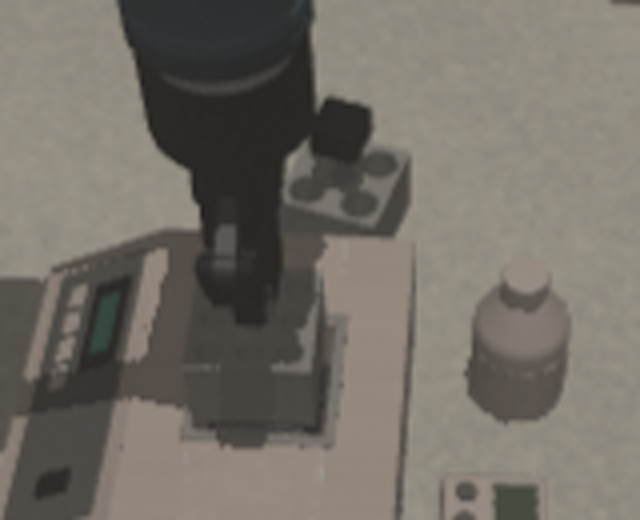

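The block is free: the pull reads 4.0 N, which is the block's weight, and there is no moment. It stands square over the well with its underside near the heater's top. Lifting about 20 mm.

Request:
carry_out(motion=[0,0,0,-0.007,0,0,1,0,0,0,-0.007,0,0,1,0,0,0,-0.006,0,0,1,0,0,0,0,0,0,1,0,0,0,0,0,0,1,0,0,0,0,0,0,1])

```text
time_s: 10.95
eef_pos: [0.4634, 0.0147, 0.1836]
eef_rot: [-0.065, 0.708, -0.061, -0.701]
wrist_force: [0.1, 0.5, -4.7]
opening: 0.36
```

```bash
python3 - <<'E'
from go import *
report()
a=ctrl.camera("side");ctrl.camera("top")
cv2.imwrite("pics/s6.png",cv2.resize(a[130:350,180:400],None,fx=2.7,fy=2.7,interpolation=cv2.INTER_CUBIC))
for n in("heater","block","knob","spare_block","tube_rack","timer","spray_bottle"):
  for c in("side","top"):
    for r in ctrl.landmark_of(c,n)[:2]: print(n,c,round(r["conf"],2),world(c,r["point"]))
E
```

```text
t 10.95 turn to go(tool) [-0.4917 -0.554   0.3859] grasp-knob0 in heater axes (mm) [ 0.3539 -0.8239 60.2651] shift to knob(tool) [ 0.0603 -0.0004  0.0009] F(heater axes) [-0.0129  0.4889 -4.722 ] M [-0.0248  0.0122  0.0306] open 0.36
heater side 0.77 [0.4322 0.0257 0.0012]
heater top 0.86 [ 0.4309  0.0213 -0.0019]
block side 0.63 [0.4632 0.016  0.1107]
block side 0.62 [ 0.6025 -0.1755 -0.0012]
block top 0.89 [ 0.6004 -0.1764  0.0004]
block top 0.56 [0.4603 0.0165 0.1098]
knob side 0.85 [ 0.6065 -0.1749  0.0881]
knob side 0.83 [0.4635 0.0177 0.2044]
knob top 0.94 [ 0.5954 -0.1741  0.0951]
knob top 0.82 [0.4541 0.0179 0.2016]
spare_block side 0.67 [0.5288 0.1851 0.0009]
spare_block top 0.87 [ 0.5221  0.1869 -0.0034]
tube_rack side 0.83 [ 0.4337 -0.1536 -0.0002]
tube_rack top 0.86 [ 0.4353 -0.1514  0.007 ]
timer side 0.8 [ 0.5831 -0.0504  0.0007]
timer top 0.55 [ 0.5755 -0.0491  0.0022]
spray_bottle side 0.97 [0.6126 0.0501 0.0032]
spray_bottle top 0.63 [ 0.6085  0.0507 -0.0007]
```

View pics/s6.png

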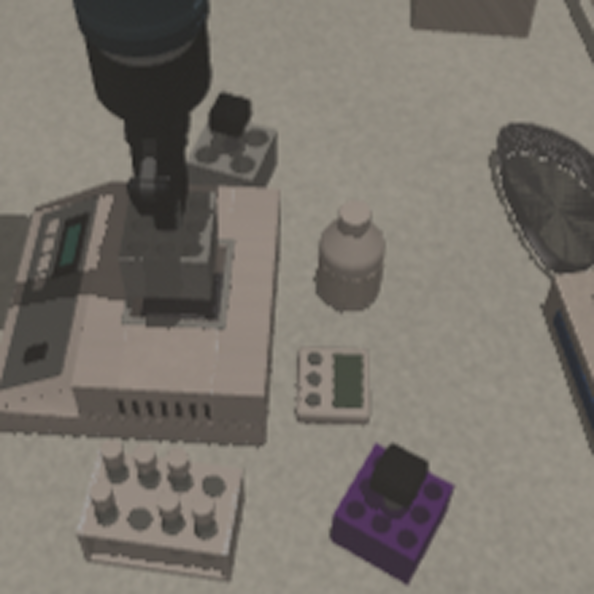

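The block hangs level over the well, which is open below it at crop (180,310). Its underside is at 0.110 m, 22 mm above the heater's top, and nothing else has moved. Handing in.

```bash
python3 -c "
from bench import ctrl
print(ctrl.hand_in())"
```

```text
the job is handed in; nothing more can be done
None
```

I gripped the block by its knob and rocked it left, right, left, right, left and part-way right, with a slight lift each time, until it came free. I then levelled it, raised it about 20 mm and handed in at about 11 s.

**Rocking:** the gripper moved the knob about 9 mm left on the first lean. On the next it went about 10 mm right, and the block was still deep in the well both times.

**Last checks:**
- **Height:** the block's underside is about 22 mm above the heater's top. Both cameras agree to about 1 mm.
- **Position and tilt:** the block is within a few millimetres of the well's middle, and the gripper is within 1° of level.
- **Contact:** the wrist carries 4 to 5 N, close to the block's weight alone, and almost no moment. It does not appear to touch the heater.
- **Surroundings:** the heater and the other things are where they started, within the measuring error.

**Disagreements:** the top camera put the knob about 9 mm off in x from the side camera, and had already read low in x at the start. I relied on the side view and the arm's own pose. One top-camera reading put the tube rack 7 mm high; the side view and the picture show it standing on the bench. The hand-in gave no verdict.

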